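Set the glazed cups on their drip tiles

TASK

Get the four straight-sided cups ready for the kiln: stand each cup upright in the middle of the round drip tile that has a ring of the cup's own colour, its foot inside the ring. Set them down gently, as the glaze chips if a cup is dropped or banged down, and leave the red bowl and the blue bud vase where they are.

Things in the scene. Friction and masses are not known exactly. Their poses are not given: they have to be found in the camera images.
- cup_red: loose dark red glazed ceramic cup, straight-sided, round, no handle, open top; 56 mm outside diameter from 8 mm up (foot 50 mm), 70 mm tall, 4 mm wall, about 150 g; starts upright on the table. Origin at the centre of its underside, z up; it looks the same at any yaw
- cup_blue: loose cobalt blue glazed ceramic cup, straight-sided, round, no handle, open top; 56 mm outside diameter from 8 mm up (foot 50 mm), 70 mm tall, 4 mm wall, about 150 g; starts upright on the table. Origin at the centre of its underside, z up; it looks the same at any yaw
- cup_green: loose leaf green glazed ceramic cup, straight-sided, round, no handle, open top; 56 mm outside diameter from 8 mm up (foot 50 mm), 70 mm tall, 4 mm wall, about 150 g; starts upright on the table. Origin at the centre of its underside, z up; it looks the same at any yaw
- cup_yellow: loose honey yellow glazed ceramic cup, straight-sided, round, no handle, open top; 56 mm outside diameter from 8 mm up (foot 50 mm), 70 mm tall, 4 mm wall, about 150 g; starts upright on the table. Origin at the centre of its underside, z up; it looks the same at any yaw
- tile_red: drip tile: flat pale round ceramic disc, 100 mm diameter, 10 mm thick, with a dark red painted ring near its edge (ring 72 mm inside, 96 mm outside diameter); does not move. Origin at the centre of its underside, on the table; its plain top is 10 mm higher
- tile_blue: drip tile: flat pale round ceramic disc, 100 mm diameter, 10 mm thick, with a cobalt blue painted ring near its edge (ring 72 mm inside, 96 mm outside diameter); does not move. Origin at the centre of its underside, on the table; its plain top is 10 mm higher
- tile_green: drip tile: flat pale round ceramic disc, 100 mm diameter, 10 mm thick, with a leaf green painted ring near its edge (ring 72 mm inside, 96 mm outside diameter); does not move. Origin at the centre of its underside, on the table; its plain top is 10 mm higher
- tile_yellow: drip tile: flat pale round ceramic disc, 100 mm diameter, 10 mm thick, with a honey yellow painted ring near its edge (ring 72 mm inside, 96 mm outside diameter); does not move. Origin at the centre of its underside, on the table; its plain top is 10 mm higher
- bowl_red: bystander: loose low dark red ceramic bowl, 86 mm across the rim, 32 mm tall; stays where it is. Origin at the centre of its underside
- vase_blue: bystander: loose cobalt blue ceramic bud vase, 62 mm across the belly, narrow neck, 85 mm tall; stays where it is. Origin at the centre of its underside
Things that resemble listed ones, but are neither listed nor needed, are in the scene too. Of the things that look like the cup_yellow, take the one that is farthest to the robot's left at the start. What is shaped like the tile_green but pink is not meant.

How it is judged:
By the outcome, as a careful person would: the job done as asked, in the order asked, and still so for the second after the job is handed in, with the robot touching nothing.
It also fails if it takes over 102 s, if anything falls off the work surface, if the arm or the gripper's body presses on something with over 40 N, if the wrist force passes 120 N, or if a joint passes its speed limit or range.

ROBOT

A 6-joint arm with a two-finger parallel gripper is mounted at the origin on the work surface. World frame = base frame: x ahead of the robot, y to its left, z up, the work surface at z = 0. Lengths are in m, angles in degrees, forces in N, time in s.
With the tool pointing down it reaches from about 0.25 to 0.725 m from the base axis. Payload 9.7 kg.
Tool frame: the origin (TCP) lies midway between the tips of the shut fingers; the grasp point (between the pads) lies 19 mm behind it; z points along the fingers, y is the line along which they close (so a half turn about z gives the same grasp; the last joint's range is limited). The gripper opens to 85 mm and grips with 20 to 120 N. Pads are 22 mm wide; open, the fingers measure 114 mm over their backs; the gripper's body (76 mm by 85 mm) begins 54 mm behind the grasp point. The pads swing forward as they close: fully open they stand 13 mm farther back than shut.
Start: joints at [-76.375, 4.979, 10.078, 95.1, 0, 90], TCP at [0.13, -0.535, 0.231] pointing down, gripper open.
Joint ranges: [-179.16, 179.16], [-48.56, 103.87], [-65.8, 70.77], [-126.05, 130.52], [-82.76, 87.17], [-180, 180]. Speed limits (degrees/s): [127.2, 127.2, 147.25, 180, 180, 180].

INTERFACE

Orientations are given as [roll, pitch, yaw] about the fixed x, y, z axes, in that order (R = Rz(yaw) Ry(pitch) Rx(roll)).
In Python, from workcell import * gives the robot as it stands.
- The arm moves only by the tool servo_tool, never from a script. Its argument "moves" is a list of rows, each a list of 4 numbers: the shift along the world's x, y, z in cm, then the turn about the world's z in rad. A call has 1 to 20 rows; each row is the pose to reach, as a shift and turn from the pose commanded when the call began; what a row does not reach only later rows make up. A row lasts 1/12 s, in which the tool goes at most 41.7 mm and 7.16 degrees, less where a joint would pass 70% of its speed; a pose out of reach is approached as far as the arm can. A call with a gripper value outside its range is refused whole. "claw" is the closure, from 0 (fully open) to 1 (shut), set as the call begins (left out, the last holds). The fingers move at their own pace and stop on an object; "force" is the grip in N (left out, the last holds). Time passes only in rows, so rows that repeat a pose let the fingers close. It gives the time, the measured TCP pose, the force, the opening and the grip force at its end, in the units of the state.
- get_obs(): the state, without advancing time (a new reading comes with each control period).
- camera(name): name is "scene" or "top" or "wrist"; returns the picture (480x640x3 uint8, red, green, blue); there is no depth.
- get_calibration(name): a dict with "fx", "fy", "cx", "cy" (pixels), "rvec" (rotation vector, rad) and "tvec" (3), from world to camera coordinates, as OpenCV has them; the wrist camera has in their place "tool_from_camera" (4x4, takes a point from camera to tool coordinates, whose origin is the TCP and whose axes are the flange's). Camera axes: x right, y down, z forward; pixel columns grow to the right and rows downward; lengths in m; the calibration is good to about 2 mm. A picture is of the moment at which its call begins: read the wrist's pose just before it. get_calibration takes no time and is no camera call.
- job_done(): hands the job in; it is judged then, once.
The state is a dict: "time": time; "q": joint angles; "qd": joint speeds; "joint_efforts": joint torques, N m; "ee_pos": TCP position; "tcp_rot": TCP orientation; "wrist_force": force on the tool from outside, world axes, zero at the start; "torque": the same for the moment, N m; "opening": finger opening in m; "grasp_force": force on a finger pad.
Only numpy, scipy, OpenCV 4.12 (cv2) and the standard library are available. Lean on these libraries where they do the work, as an engineer would, in place of code of your own. Each camera call takes 0.05 s, during which the arm holds its last target. There are 200 camera calls.

## Working session

There is one attempt and no reset: what is moved stays moved. The work goes in short steps, Python scripts to look and compute and a tool call to move; the robot and the scene stay as the last step left them, time stands still between calls to the robot, and variables do not carry over. Pictures are saved under pics/ and viewed, at most 14 in all, crops included, and the job is handed in when it is done.

Besides the shell and the picture viewer there is one more tool, called after "Request:" as a command line: name --pt "numbers of a row" for each row, then --argument value for the rest. servo_tool: Moves the arm, as the interface text tells. Its arguments: {"type":"object","properties":{"moves":{"type":"array","items":{"type":"array","items":{"type":"number"}}},"claw":{"type":"number"},"force":{"type":"number"}},"required":["moves"]}

```bash
mkdir -p pics
python3 - <<'E'
from workcell import *
import cv2
for n in("top","scene"):
    cv2.imwrite(f"pics/{n}0.png",camera(n)[:,:,::-1])
    print(n,get_calibration(n))
o=get_obs();print(o["time"],o["ee_pos"],o["tcp_rot"],o["opening"])
E
```

```text
top {'fx': 591.2147201672663, 'fy': 591.2147201672663, 'cx': 315.9483090476082, 'cy': 240.99579002887413, 'rvec': array([ 2.16500306, -2.1630067 ,  0.13754097]), 'tvec': array([-0.01359148,  0.52401135,  1.12128113])}
scene {'fx': 503.7375861999711, 'fy': 503.7375861999711, 'cx': 322.56138961342856, 'cy': 245.7491854718297, 'rvec': array([ 1.8914588 ,  1.64895515, -0.62393431]), 'tvec': array([-0.08954604, -0.33756253,  1.51998339])}
0.1 [ 0.12954428 -0.5343296   0.23064444] [-1.79933142e+02 -1.56058485e-03  1.36269822e+01] 0.0853516141890881
```

View pics/top0.png

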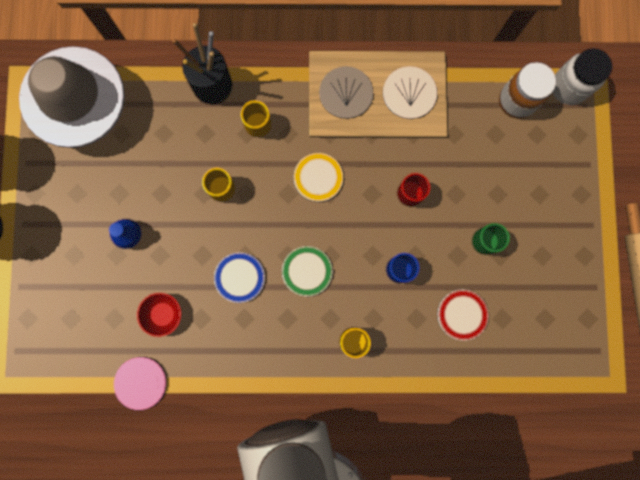

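View pics/scene0.png

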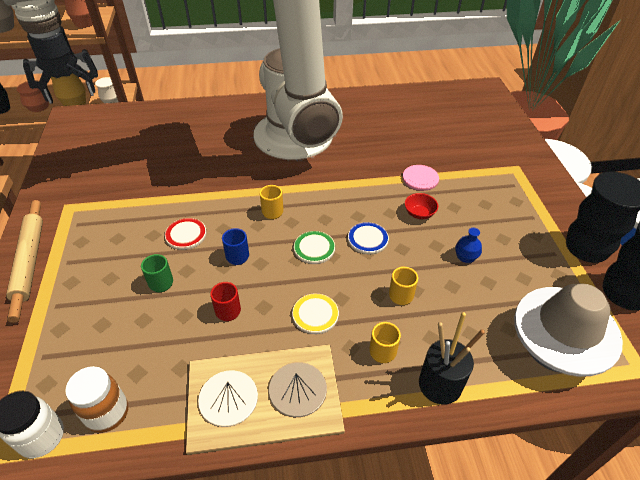

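The top view has x pointing up and y pointing left. The cups are at red (414,189), blue (403,268) and green (492,239), with yellow ones at (217,183), (255,115) and (355,343). The leftmost yellow is (217,183). The ring tiles are at yellow (318,177), green (306,271), blue (239,277) and red (463,315). The plain pink disc is at (140,384). The scene view agrees.

```bash
cat > h.py <<'E'
import numpy as np, cv2
def proj(c,P):
    K=np.array([[c['fx'],0,c['cx']],[0,c['fy'],c['cy']],[0,0,1]])
    return cv2.projectPoints(np.float64(P).reshape(-1,3),c['rvec'],c['tvec'],K,None)[0].reshape(-1,2)
def ray(c,uv,z):
    R=cv2.Rodrigues(c['rvec'])[0]; o=-R.T@c['tvec']
    d=R.T@np.array([(uv[0]-c['cx'])/c['fx'],(uv[1]-c['cy'])/c['fy'],1]); return (o+d*(z-o[2])/d[2])[:2]
T=np.linspace(0,2*np.pi,48,endpoint=False)
def circ(xy,r,z): return np.c_[xy[0]+r*np.cos(T),xy[1]+r*np.sin(T),np.full(48,z)]
def mask(im,kind):
    h,s,v=cv2.split(cv2.cvtColor(im,cv2.COLOR_RGB2HSV)); h=h.astype(int)
    m={'red':((h<6)|(h>172)),'blue':(h>105)&(h<130),'green':(h>45)&(h<90),'yellow':(h>18)&(h<30)}[kind]
    return (m&(s>(140 if kind!='yellow' else 170))&(v>40)).astype(np.uint8)
def comp(m,uv,rad=45):
    w=np.zeros_like(m); cv2.circle(w,tuple(map(int,uv)),rad,1,-1); m=cv2.morphologyEx(m&w,cv2.MORPH_CLOSE,np.ones((3,3)))
    cs,_=cv2.findContours(m,cv2.RETR_EXTERNAL,cv2.CHAIN_APPROX_NONE)
    return max(cs,key=cv2.contourArea)
def fit(c,cont,tile,z0=0.):
    from scipy.optimize import minimize
    S=8; off=cont.reshape(-1,2).mean(0)-50
    A=np.zeros((100*S,100*S),np.uint8); hull=cv2.convexHull(cont).reshape(-1,2)-off+0.0
    cv2.fillConvexPoly(A,np.int32((hull)*S),1); A=cv2.dilate(A,np.ones((S,S)))
    def cost(p):
        P=circ(p,.048,.01) if tile else np.r_[circ(p,.025,z0),circ(p,.028,z0+.008),circ(p,.028,z0+.07)]
        B=np.zeros_like(A); cv2.fillConvexPoly(B,cv2.convexHull(np.int32((proj(c,P)-off)*S)),1)
        return 1-(A&B).sum()/(A|B).sum()
    x0=ray(c,cont.reshape(-1,2).mean(0),.01 if tile else z0+.05)
    r=minimize(cost,x0,method='Nelder-Mead',options=dict(initial_simplex=[x0,x0+[.01,0],x0+[0,.01]],xatol=1e-4,fatol=1e-4))
    return r.x,r.fun
E
python3 - <<'E'
from h import *; from workcell import get_calibration
seeds={'top':{'cup_red':(414,189),'cup_blue':(403,268),'cup_green':(492,239),'cup_yellow':(217,183),'tile_red':(463,315),'tile_blue':(239,277),'tile_green':(306,271),'tile_yellow':(318,177),'y2':(255,115),'y3':(355,343)},
'scene':{'cup_red':(226,300),'cup_blue':(235,247),'cup_green':(157,273),'cup_yellow':(403,287),'tile_red':(185,233),'tile_blue':(368,237),'tile_green':(314,246),'tile_yellow':(315,313)}}
for n in seeds:
    c=get_calibration(n); im=cv2.imread(f'pics/{n}0.png')[:,:,::-1].copy()
    for k,uv in seeds[n].items():
        col='yellow' if k[0]=='y' else k.split('_')[1]
        try: x,f=fit(c,comp(mask(im,col),uv,32),k.startswith('tile')); print(n,k,x.round(4),'1-IoU',round(f,3),'reach',np.hypot(*x).round(3))
        except Exception as e: print(n,k,'fail',e)
c=get_calibration('top')
print('vase',ray(c,(124,234),.04),'bowl',ray(c,(159,314),.03))
E
```

```text
top cup_red [ 0.6239 -0.204 ] 1-IoU 0.06 reach 0.656
top cup_blue [ 0.4697 -0.1797] 1-IoU 0.119 reach 0.503
top cup_green [ 0.526  -0.3487] 1-IoU 0.149 reach 0.631
top cup_yellow [0.6344 0.1774] 1-IoU 0.041 reach 0.659
top tile_red [ 0.382  -0.3026] 1-IoU 0.019 reach 0.487
top tile_blue [0.4567 0.138 ] 1-IoU 0.095 reach 0.477
top tile_green [ 0.498  -0.0357] 1-IoU 0.881 reach 0.499
top tile_yellow [ 0.6576 -0.0183] 1-IoU 0.018 reach 0.658
top y2 [0.7682 0.1063] 1-IoU 0.037 reach 0.776
top y3 [ 0.3302 -0.0867] 1-IoU 0.046 reach 0.341
scene cup_red [ 0.6243 -0.2039] 1-IoU 0.025 reach 0.657
scene cup_blue [ 0.4711 -0.1793] 1-IoU 0.033 reach 0.504
scene cup_green [ 0.5283 -0.3514] 1-IoU 0.044 reach 0.634
scene cup_yellow [0.6332 0.1759] 1-IoU 0.023 reach 0.657
scene tile_red [ 0.381 -0.303] 1-IoU 0.019 reach 0.487
scene tile_blue [0.4544 0.1377] 1-IoU 0.021 reach 0.475
scene tile_green [0.4671 0.0041] 1-IoU 0.058 reach 0.467
scene tile_yellow [ 0.6566 -0.0187] 1-IoU 0.015 reach 0.657
vase [0.53606013 0.35780578] bowl [0.38265915 0.28800034]
```

Request:
servo_tool --pt "39.7 18.5 -8 0" --pt "39.7 18.5 -8 0" --pt "39.7 18.5 -8 0" --pt "39.7 18.5 -8 0" --pt "39.7 18.5 -8 0" --pt "39.7 18.5 -8 0" --pt "39.7 18.5 -8 0" --pt "39.7 18.5 -8 0" --pt "39.7 18.5 -8 0" --pt "39.7 18.5 -8 0" --pt "39.7 18.5 -8 0" --pt "39.7 18.5 -8 0" --pt "39.7 18.5 -8 0" --pt "39.7 18.5 -8 0" --pt "39.7 18.5 -8 0" --pt "39.7 18.5 -8 0" --claw 0 --force 30

```text
time: 1.43
ee_pos: [0.5257, -0.3504, 0.1519]
tcp_rot: [180.0, -0.0, 13.5]
wrist_force: [0.3, -0.4, 0.3]
opening: 0.0855
grasp_force: 0.0
```

Run:
```python
from h import *; from workcell import *
c=get_calibration('top'); print('tile_green top',ray(c,(306.5,271),.01))
w=get_calibration('wrist'); print(w); o=get_obs(); print(o['time'],o['ee_pos'],o['tcp_rot'],o['wrist_force'])
im=camera('wrist'); cv2.imwrite('pics/w1.png',im[:,:,::-1])
```

```text
tile_green top [0.46690132 0.00533702]
{'fx': 339.8870526519938, 'fy': 339.8870526519938, 'cx': 320.01945962158675, 'cy': 240.28697179079475, 'tool_from_camera': array([[-4.85768785e-05, -9.55731408e-01, -2.94240503e-01,
         7.50633570e-02],
       [ 9.99999833e-01, -2.15683192e-04,  5.35474650e-04,
         3.06062932e-04],
       [-5.75232672e-04, -2.94240428e-01,  9.55731259e-01,
        -1.42215987e-01],
       [ 0.00000000e+00,  0.00000000e+00,  0.00000000e+00,
         1.00000000e+00]])}
1.4333 [ 0.52571714 -0.35036802  0.15187484] [ 1.79965175e+02 -2.20947040e-02  1.35380371e+01] [ 0.29000905 -0.42097967  0.34309037]
```

View pics/w1.png

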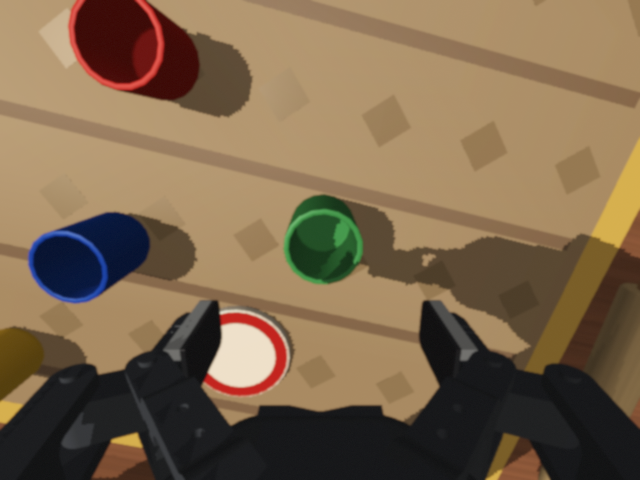

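The green cup's rim is centred at about (324,245). That puts it at (0.529,-0.352), within 2–3 mm of the earlier estimate, so I'm descending with a small shift.

Request:
servo_tool --pt "0.15 -0.2 -1.5 0" --pt "0.15 -0.2 -4.5 0" --pt "0.15 -0.2 -7.5 0" --pt "0.15 -0.2 -10 0" --pt "0.15 -0.2 -11.5 0" --pt "0.15 -0.2 -12.1 0" --pt "0.15 -0.2 -12.1 0"

```text
time: 2.07
ee_pos: [0.5269, -0.3515, 0.0291]
tcp_rot: [-179.9, 0.1, 13.6]
wrist_force: [-0.0, 0.4, -0.3]
opening: 0.0855
grasp_force: 0.0
```

Request:
servo_tool --pt "0 0 0 0" --pt "0 0 0 0" --pt "0 0 0 0" --pt "0 0 0 0" --pt "0 0 0 0" --pt "0 0 0 0" --pt "0 0 0 0" --pt "0 0 0 0" --pt "0 0 0 0" --pt "0 0 0 0" --claw 1 --force 30

```text
time: 2.9
ee_pos: [0.5288, -0.3521, 0.0323]
tcp_rot: [179.9, -0.1, 13.6]
wrist_force: [-0.7, 1.1, 6.6]
opening: 0.055
grasp_force: 31.7
```

Request:
servo_tool --pt "0 0 1 0" --pt "0 0 3.5 0" --pt "0 0 6.5 0" --pt "-0.2 1 9.5 0" --pt "-0.5 3 11 0" --pt "-1 6 11 0" --pt "-1.6 9.5 11 0" --pt "-2.2 13 11 0" --pt "-2.8 16.5 11 0" --pt "-3.4 20 11 0" --pt "-4 23.5 11 0" --pt "-4.6 27 11 0" --pt "-5.2 30.3 11 0" --pt "-5.7 33 11 0" --pt "-6 34.8 11 0" --pt "-6.15 35.7 11 0" --pt "-6.15 35.7 11 0" --pt "-6.15 35.7 11 0"

```text
time: 4.4
ee_pos: [0.4668, 0.0054, 0.1408]
tcp_rot: [180.0, -0.0, 13.7]
wrist_force: [0.2, 0.3, -1.0]
opening: 0.0546
grasp_force: 32.3
```

Request:
servo_tool --pt "0 0 -1 0" --pt "0 0 -3.5 0" --pt "0 0 -6 0" --pt "0 0 -7.8 0" --pt "0 0 -8.6 0" --pt "0 0 -9 0" --pt "0 0 -9.2 0" --pt "0 0 -9.4 0" --pt "0 0 -9.6 0" --pt "0 0 -9.6 0"

```text
time: 5.23
ee_pos: [0.467, 0.0054, 0.0448]
tcp_rot: [180.0, -0.1, 13.6]
wrist_force: [0.8, 0.2, -1.8]
opening: 0.055
grasp_force: 32.3
```

Run:
```python
from h import *; from workcell import *
im=camera('scene'); cv2.imwrite('pics/s2.png',im[:,:,::-1])
cv2.imwrite('pics/s2c.png',cv2.resize(im[150:350,220:480,::-1],None,fx=3,fy=3)[:600,:800])
o=get_obs(); print(o['time'],o['ee_pos'],o['wrist_force'],o['opening'],o['grasp_force'])
```

```text
5.2833 [0.46691588 0.00547221 0.04482757] [-0.46422466  0.75672539 -1.45617942] 0.05479837311883959 32.27960052900016
```

View pics/s2c.png

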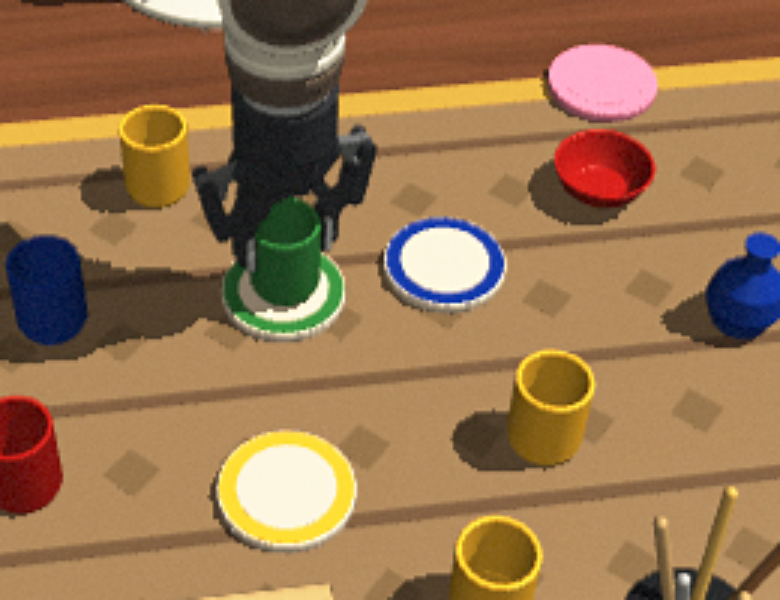

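The crop shows the upright green cup just above the green tile, near its middle (the crop's ring centre is at (284,290)). Now I'll lower it slowly.

Request:
servo_tool --pt "0 0 -0.1 0" --pt "0 0 -0.2 0" --pt "0 0 -0.3 0" --pt "0 0 -0.4 0" --pt "0 0 -0.4 0" --pt "0 0 -0.4 0"

```text
time: 5.78
ee_pos: [0.4671, 0.0057, 0.0422]
tcp_rot: [180.0, -0.1, 13.6]
wrist_force: [-5.8, 0.3, 14.4]
opening: 0.0548
grasp_force: 33.5
```

Request:
servo_tool --pt "0 0 0.1 0" --pt "0 0 0.15 0" --pt "0 0 0.15 0"

```text
time: 6.03
ee_pos: [0.467, 0.0056, 0.0423]
tcp_rot: [180.0, -0.1, 13.6]
wrist_force: [-0.5, 1.0, 5.2]
opening: 0.0549
grasp_force: 32.7
```

Request:
servo_tool --pt "0 0 0 0" --pt "0 0 0 0" --pt "0 0 0 0" --pt "0 0 0 0" --pt "0 0 0 0" --pt "0 0 0 0" --pt "0 0 0 0" --pt "0 0 0 0" --claw 0

```text
time: 6.7
ee_pos: [0.4665, 0.0055, 0.0417]
tcp_rot: [180.0, 0.0, 13.6]
wrist_force: [-0.3, 0.4, -0.3]
opening: 0.0856
grasp_force: 0.0
```

Request:
servo_tool --pt "0 0 1.5 0" --pt "0 0 5 0" --pt "0 0 8.5 0" --pt "0 -1 9.85 0" --pt "0.1 -4 9.85 0" --pt "0.2 -8 9.85 0" --pt "0.3 -12 9.85 0" --pt "0.4 -15.5 9.85 0" --pt "0.4 -17.8 9.85 0" --pt "0.4 -18.45 9.85 0" --pt "0.4 -18.45 9 0" --pt "0.4 -18.45 6.5 0" --pt "0.4 -18.45 3.5 0" --pt "0.4 -18.45 1 0" --pt "0.4 -18.45 -0.5 0" --pt "0.4 -18.45 -1.15 0" --pt "0.4 -18.45 -1.15 0" --pt "0.4 -18.45 -1.15 0"

```text
time: 8.2
ee_pos: [0.4708, -0.1783, 0.0307]
tcp_rot: [180.0, -0.0, 13.7]
wrist_force: [0.3, 0.6, 0.6]
opening: 0.0855
grasp_force: 0.0
```

Request:
servo_tool --pt "0 0 0 0" --pt "0 0 0 0" --pt "0 0 0 0" --pt "0 0 0 0" --pt "0 0 0 0" --pt "0 0 0 0" --pt "0 0 0 0" --pt "0 0 0 0" --pt "0 0 0 0" --pt "0 0 0 0" --claw 1 --force 30

```text
time: 9.03
ee_pos: [0.4713, -0.1792, 0.0317]
tcp_rot: [179.9, -0.1, 13.6]
wrist_force: [-0.4, 1.1, 6.4]
opening: 0.0559
grasp_force: 31.3
```

Request:
servo_tool --pt "0 0 1 0" --pt "0 0 3.5 0" --pt "0 0 6.5 0" --pt "0 0 9.5 0" --pt "0 0.5 12 0" --pt "-0.1 2.5 12 0" --pt "-0.3 5.5 12 0" --pt "-0.5 9 12 0" --pt "-0.6 12.5 12 0" --pt "-0.8 16 12 0" --pt "-1 19.5 12 0" --pt "-1.2 23 12 0" --pt "-1.4 26.5 12 0" --pt "-1.5 29.3 12 0" --pt "-1.6 31 12 0" --pt "-1.6 31.75 12 0" --pt "-1.6 31.75 12 0" --pt "-1.6 31.75 12 0"

```text
time: 10.53
ee_pos: [0.4586, 0.123, 0.1505]
tcp_rot: [-179.4, 0.0, 14.7]
wrist_force: [0.4, -0.0, -1.0]
opening: 0.0555
grasp_force: 32.5
```

Request:
servo_tool --pt "0 0 -1 0" --pt "0 0 -3.5 0" --pt "0 0 -6.5 0" --pt "0 0 -8.6 0" --pt "0 0 -9.5 0" --pt "0 0 -10 0" --pt "0 0 -10.2 0" --pt "0 0 -10.3 0" --pt "0 0 -10.4 0" --pt "0 0 -10.5 0" --pt "0 0 -10.6 0" --pt "0 0 -10.7 0" --pt "0 0 -10.8 0" --pt "0 0 -10.8 0" --pt "0 0 -10.8 0"

```text
time: 11.78
ee_pos: [0.4584, 0.1239, 0.0423]
tcp_rot: [-179.3, 0.0, 14.8]
wrist_force: [-0.6, -0.1, -1.0]
opening: 0.056
grasp_force: 32.5
```

The arm stopped 14 mm short in y, which looks like a joint limit. I'll check the joints.

Run:
```python
from workcell import *
o=get_obs(); print(o['time'],o['q'],o['ee_pos'],o['tcp_rot'],o['wrist_force'])
```

```text
11.7833 [ 14.73173979  -4.64212468 -20.5171209   74.13829929   0.65025215
 179.94430797] [0.45835889 0.12386398 0.04225117] [-1.79349735e+02  1.26634630e-02  1.47874282e+01] [-0.55668722 -0.05991886 -1.00606632]
```

Joint 6 is at its 180° limit. The fix is to raise a little and turn the tool positively; the cup is round, so its yaw doesn't matter.

Request:
servo_tool --pt "0 0 1 0" --pt "0 0 3 0.1" --pt "0 0 3 0.2" --pt "0 0 3 0.3" --pt "0 0 3 0.4" --pt "0 0 3 0.5" --pt "0 0 3 0.6" --pt "0 0 3 0.6" --pt "0 0 3 0.6"

```text
time: 12.53
ee_pos: [0.4586, 0.1239, 0.0729]
tcp_rot: [-179.4, -0.0, 49.0]
wrist_force: [-0.1, -0.3, -1.2]
opening: 0.056
grasp_force: 32.5
```

Request:
servo_tool --pt "-0.2 0.8 0 0" --pt "-0.33 1.42 -0.5 0" --pt "-0.33 1.42 -1.5 0" --pt "-0.33 1.42 -2.2 0" --pt "-0.33 1.42 -2.4 0" --pt "-0.33 1.42 -2.5 0" --pt "-0.33 1.42 -2.6 0" --pt "-0.33 1.42 -2.7 0" --pt "-0.33 1.42 -2.8 0" --pt "-0.33 1.42 -2.9 0" --pt "-0.33 1.42 -3 0" --pt "-0.33 1.42 -3.1 0" --pt "-0.33 1.42 -3.1 0"

```text
time: 13.62
ee_pos: [0.4553, 0.1381, 0.0419]
tcp_rot: [-179.4, -0.0, 49.2]
wrist_force: [-2.1, -0.5, 4.5]
opening: 0.0562
grasp_force: 32.8
```

Contact is gentle at 4.5 N and the pose is right, so I'll release.

Request:
servo_tool --pt "0 0 0 0" --pt "0 0 0 0" --pt "0 0 0 0" --pt "0 0 0 0" --pt "0 0 0 0" --pt "0 0 0 0" --pt "0 0 0 0" --pt "0 0 0 0" --claw 0

```text
time: 14.28
ee_pos: [0.4551, 0.138, 0.0413]
tcp_rot: [-179.3, 0.0, 49.2]
wrist_force: [-1.0, -0.5, -0.0]
opening: 0.0852
grasp_force: 0.0
```

Request:
servo_tool --pt "0 0 1.5 0" --pt "0 0 5 0" --pt "0 0 8.5 0" --pt "0 0 11 0" --pt "0 0 11 0" --pt "0 0 11 0"

```text
time: 14.78
ee_pos: [0.4559, 0.1383, 0.1527]
tcp_rot: [-179.4, -0.1, 49.2]
wrist_force: [0.2, -0.3, -0.1]
opening: 0.0856
grasp_force: 0.0
```

Run:
```python
from h import *; from workcell import *
o=get_obs(); print(o['time'],o['q'].round(1),o['ee_pos'],o['tcp_rot'],o['wrist_force'])
im=camera('scene').copy(); cv2.imwrite('pics/s3.png',im[:,:,::-1]); c=get_calibration('scene')
for col,t in (('green',(.467,.005)),('blue',(.455,.138))):
    uv=proj(c,[*t,.045])[0]; m=mask(im,col); print(col,fit(c,comp(m,uv,24),False,.01))
cv2.imwrite('pics/s3c.png',cv2.resize(im[150:350,220:480,::-1],None,fx=3,fy=3)[:600,:800])
```

```text
14.7833 [ 16.5  -5.8  -9.3  86.6   0.5 147.4] [0.45593113 0.13829457 0.15268079] [-1.79439576e+02 -1.35080409e-01  4.91654525e+01] [ 0.18506757 -0.30600581 -0.10150963]
green (array([0.48603056, 0.00147135]), np.float64(0.34665207767381023))
blue (array([0.47450333, 0.13177829]), np.float64(0.3650743950703873))
```

View pics/s3c.png

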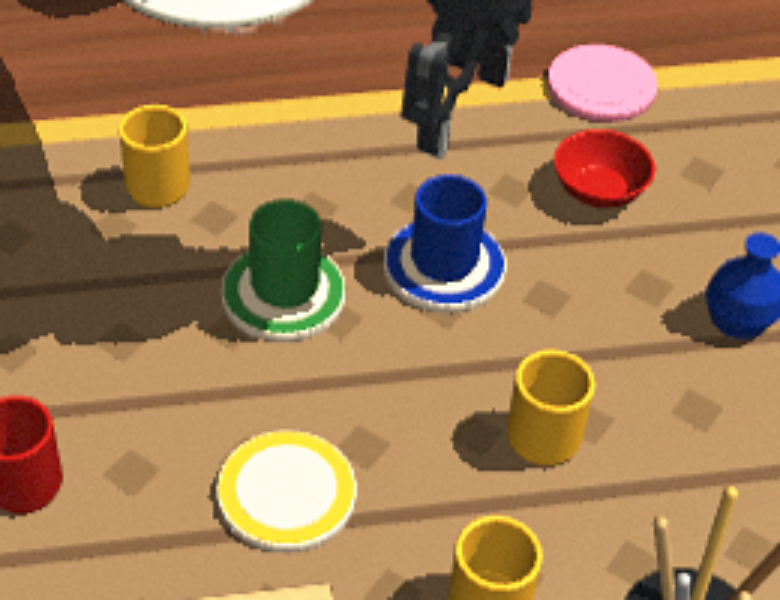

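Green and blue stand upright with pale tile showing all round. In the crop the cup feet are at (285,290) and (448,265), each at its ring's centre; the fit numbers are confused by the ring colour, so I'm ignoring them. Next is the leftmost yellow cup.

Request:
servo_tool --pt "2 0.4 0 0" --pt "5.5 1.2 0 0" --pt "9 2 0 0" --pt "12.5 2.7 0 0" --pt "15.5 3.3 0 0" --pt "17.3 3.75 0 0" --pt "17.8 3.85 0 0" --pt "17.8 3.85 0 0" --pt "17.8 3.85 0 0"

```text
time: 15.58
ee_pos: [0.6321, 0.1763, 0.1501]
tcp_rot: [-179.3, 0.1, 49.2]
wrist_force: [0.2, 0.2, 0.3]
opening: 0.0853
grasp_force: 0.0
```

Request:
servo_tool --pt "0 0 -1.5 0" --pt "0 0 -4.5 0" --pt "0 0 -7.5 0" --pt "0 0 -10 0" --pt "0 0 -11.5 0" --pt "0 0 -12.15 0" --pt "0 0 -12.15 0" --pt "0 0 -12.15 0"

```text
time: 16.25
ee_pos: [0.6328, 0.1765, 0.031]
tcp_rot: [-179.4, -0.0, 49.2]
wrist_force: [0.6, 0.2, 0.1]
opening: 0.0851
grasp_force: 0.0
```

Request:
servo_tool --pt "0 0 0 0" --pt "0 0 0 0" --pt "0 0 0 0" --pt "0 0 0 0" --pt "0 0 0 0" --pt "0 0 0 0" --pt "0 0 0 0" --pt "0 0 0 0" --pt "0 0 0 0" --pt "0 0 0 0" --claw 1 --force 30

```text
time: 17.08
ee_pos: [0.6338, 0.1768, 0.0315]
tcp_rot: [-179.4, -0.1, 49.2]
wrist_force: [-1.3, -0.6, 6.6]
opening: 0.0554
grasp_force: 31.4
```

Request:
servo_tool --pt "0 0 1 0" --pt "0 0 3.5 0" --pt "0 0 6.5 0" --pt "0 0 8.5 0" --pt "0.1 -1 9 0" --pt "0.4 -3.5 9 0" --pt "0.8 -7 9 0" --pt "1.2 -10.5 9 0" --pt "1.7 -14 9 0" --pt "2.1 -17 9 0" --pt "2.3 -19 9 0" --pt "2.4 -19.5 9 0" --pt "2.4 -19.5 9 0" --pt "2.4 -19.5 9 0"

```text
time: 18.25
ee_pos: [0.6569, -0.0184, 0.1193]
tcp_rot: [-179.3, 0.0, 49.1]
wrist_force: [0.5, 0.5, -1.6]
opening: 0.0555
grasp_force: 32.3
```

Request:
servo_tool --pt "0 0 -1 0" --pt "0 0 -3.5 0" --pt "0 0 -5.5 0" --pt "0 0 -6.5 0" --pt "0 0 -7 0" --pt "0 0 -7.2 0" --pt "0 0 -7.3 0" --pt "0 0 -7.4 0" --pt "0 0 -7.5 0" --pt "0 0 -7.6 0" --pt "0 0 -7.7 0" --pt "0 0 -7.8 0" --pt "0 0 -7.8 0" --pt "0 0 -7.8 0"

```text
time: 19.42
ee_pos: [0.6571, -0.0185, 0.0418]
tcp_rot: [-179.3, 0.0, 49.2]
wrist_force: [-0.1, 0.5, -0.9]
opening: 0.0558
grasp_force: 32.4
```

Request:
servo_tool --pt "0 0 -0.05 0" --pt "0 0 -0.1 0" --pt "0 0 -0.15 0" --pt "0 0 -0.15 0"

```text
time: 19.75
ee_pos: [0.6573, -0.0184, 0.0416]
tcp_rot: [-179.4, -0.0, 49.2]
wrist_force: [-3.8, -0.0, 7.4]
opening: 0.0554
grasp_force: 32.8
```

Request:
servo_tool --pt "0 0 0 0" --pt "0 0 0 0" --pt "0 0 0 0" --pt "0 0 0 0" --pt "0 0 0 0" --pt "0 0 0 0" --pt "0 0 0 0" --pt "0 0 0 0" --claw 0

```text
time: 20.42
ee_pos: [0.6571, -0.0184, 0.0402]
tcp_rot: [-179.3, 0.0, 49.2]
wrist_force: [-0.3, 0.4, 0.2]
opening: 0.0853
grasp_force: 0.0
```

Request:
servo_tool --pt "0 0 1.5 0" --pt "0 0 5 0" --pt "0 0 8.5 0" --pt "0 0 11 0" --pt "-0.3 -2 11 0" --pt "-1 -5.5 11 0" --pt "-1.6 -9 11 0" --pt "-2.2 -12.5 11 0" --pt "-2.8 -16 11 0" --pt "-3.2 -18 11 0" --pt "-3.3 -18.55 11 0" --pt "-3.3 -18.55 11 0" --pt "-3.3 -18.55 11 0"

```text
time: 21.5
ee_pos: [0.6242, -0.2036, 0.1502]
tcp_rot: [-179.3, -0.0, 49.1]
wrist_force: [0.3, -0.1, -0.1]
opening: 0.0857
grasp_force: 0.0
```

Request:
servo_tool --pt "0 0 -1.5 0" --pt "0 0 -4.5 0" --pt "0 0 -7.5 0" --pt "0 0 -10 0" --pt "0 0 -11.5 0" --pt "0 0 -12.05 0" --pt "0 0 -12.05 0" --pt "0 0 -12.05 0"

```text
time: 22.17
ee_pos: [0.6247, -0.2031, 0.0308]
tcp_rot: [-179.4, -0.0, 49.2]
wrist_force: [-0.1, -0.4, 0.7]
opening: 0.0853
grasp_force: 0.0
```

Request:
servo_tool --pt "0 0 0 0" --pt "0 0 0 0" --pt "0 0 0 0" --pt "0 0 0 0" --pt "0 0 0 0" --pt "0 0 0 0" --pt "0 0 0 0" --pt "0 0 0 0" --pt "0 0 0 0" --pt "0 0 0 0" --claw 1 --force 30

```text
time: 23.0
ee_pos: [0.6248, -0.2041, 0.0314]
tcp_rot: [-179.5, -0.1, 49.2]
wrist_force: [-1.2, 1.1, 6.5]
opening: 0.0553
grasp_force: 31.3
```

Request:
servo_tool --pt "0 0 1 0" --pt "0 0 3.5 0" --pt "0 0 6.5 0" --pt "0 0 8.5 0" --pt "-1 -0.4 9 0" --pt "-3.5 -1.4 9 0" --pt "-6.5 -2.7 9 0" --pt "-9.5 -3.9 9 0" --pt "-12.5 -5.1 9 0" --pt "-15.5 -6.3 9 0" --pt "-18.5 -7.6 9 0" --pt "-21.3 -8.7 9 0" --pt "-23.3 -9.5 9 0" --pt "-24.25 -9.9 9 0" --pt "-24.25 -9.9 9 0" --pt "-24.25 -9.9 9 0"

```text
time: 24.33
ee_pos: [0.3815, -0.3031, 0.1196]
tcp_rot: [-179.4, -0.0, 49.1]
wrist_force: [-1.1, 0.5, -1.3]
opening: 0.0552
grasp_force: 32.4
```

Request:
servo_tool --pt "0 0 -1 0" --pt "0 0 -3.5 0" --pt "0 0 -5.5 0" --pt "0 0 -6.5 0" --pt "0 0 -7 0" --pt "0 0 -7.2 0" --pt "0 0 -7.3 0" --pt "0 0 -7.4 0" --pt "0 0 -7.5 0" --pt "0 0 -7.6 0" --pt "0 0 -7.7 0" --pt "0 0 -7.8 0" --pt "0 0 -7.85 0" --pt "0 0 -7.9 0" --pt "0 0 -7.9 0"

```text
time: 25.58
ee_pos: [0.3817, -0.3031, 0.0415]
tcp_rot: [-179.4, 0.0, 49.2]
wrist_force: [-2.1, 1.6, 5.2]
opening: 0.0554
grasp_force: 32.8
```

Request:
servo_tool --pt "0 0 0 0" --pt "0 0 0 0" --pt "0 0 0 0" --pt "0 0 0 0" --pt "0 0 0 0" --pt "0 0 0 0" --pt "0 0 0 0" --pt "0 0 0 0" --claw 0

```text
time: 26.25
ee_pos: [0.3816, -0.3029, 0.0407]
tcp_rot: [-179.3, 0.0, 49.2]
wrist_force: [0.1, 0.1, 0.6]
opening: 0.0851
grasp_force: 0.0
```

Request:
servo_tool --pt "0 0 1.5 0" --pt "0 0 5 0" --pt "0 0 8.5 0" --pt "0 0 12 0" --pt "-1 -2 15 0" --pt "-3 -5 18 0" --pt "-5 -9 18 0" --pt "-7 -13 18 0" --pt "-7 -13 18 0" --pt "-7 -13 18 0"

```text
time: 27.08
ee_pos: [0.3101, -0.4351, 0.2203]
tcp_rot: [-179.3, 0.0, 49.0]
wrist_force: [0.0, -0.5, -0.1]
opening: 0.0854
grasp_force: 0.0
```

Run:
```python
from h import *; from workcell import *
o=get_obs(); print(o['time'],o['ee_pos'],o['wrist_force'])
a=camera('top'); b=camera('scene')
cv2.imwrite('pics/top4.png',cv2.resize(a[140:390,100:530,::-1],None,fx=1.86,fy=1.86))
cv2.imwrite('pics/s4.png',cv2.resize(b[150:350,130:430,::-1],None,fx=2.6,fy=2.6))
c=get_calibration('scene')
for k,t in dict(green=(.467,.005),blue=(.455,.138),yellow=(.657,-.0185),red=(.3815,-.303)).items(): print(k,'tile top centre in crop',(proj(c,[*t,.01])[0]-[130,150])*2.6)
```

```text
27.0833 [ 0.31009251 -0.43514603  0.22026031] [ 0.03033223 -0.51270786 -0.08559293]
green tile top centre in crop [479.94988678 247.5156593 ]
blue tile top centre in crop [619.31017127 224.2666171 ]
yellow tile top centre in crop [481.58046759 420.34801108]
red tile top centre in crop [142.61341921 212.47509958]
```

View pics/top4.png

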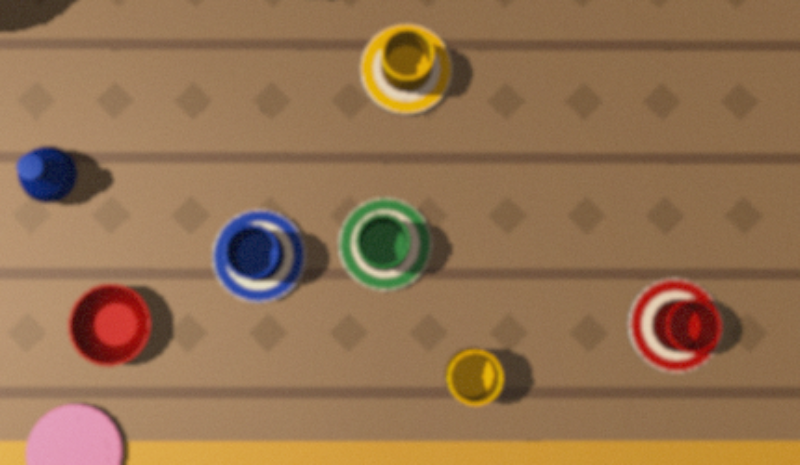

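View pics/s4.png

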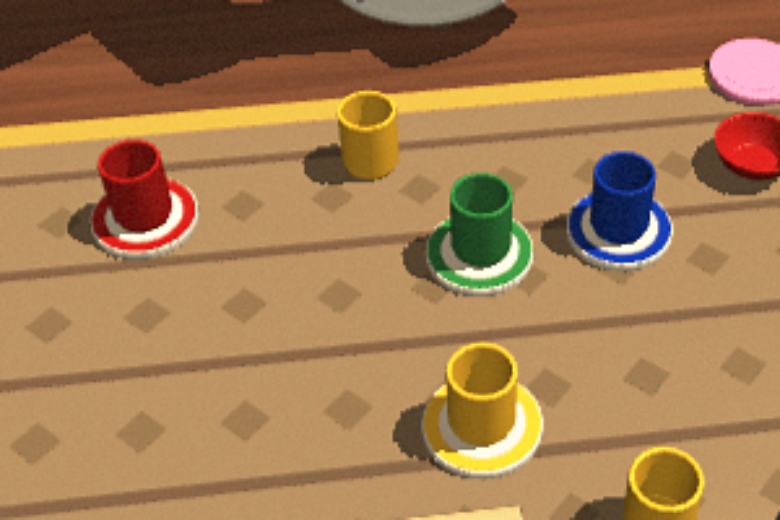

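All four cups stand upright and the gripper is clear. In the scene crop the feet are at red (141,213), green (480,247), blue (621,224) and yellow (481,420), matching the projected tile centres, with pale tile showing around each. The bowl and vase haven't moved.

```bash
python3 -c "
from workcell import *
print(job_done())"
```

```text
the job is handed in; nothing more can be done
None
```

All four cups are standing upright inside the rings of their own-colour tiles, the bowl and vase were left where they were, and the job was handed in at about 27 s.

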